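# Pack the night-feed caddy and clamp its sliding end

### The arm

A 6-joint arm with a two-finger parallel gripper is mounted at the origin on the work surface. World frame = base frame: x ahead of the robot, y to its left, z up, the work surface at z = 0. Lengths are in m, angles in rad, forces in N, time in s.
With the tool pointing down it reaches from about 0.3 to 0.825 m from the base axis. Payload 5.4 kg.
Tool frame: the origin (TCP) lies on the centre line of the jaws, within the pads' length; the fingertips stand 11 mm ahead of it and the grasp point (between the pads) lies 8 mm behind it; z points along the fingers, x is the direction in which the jaws open and shut, and the axes are right-handed (so a half turn about z gives the same grasp; the last joint's range is limited). The gripper opens to 92 mm and grips with 3 to 60 N. Pads are 20 mm wide; open, the fingers measure 128 mm over their backs; the gripper's body (75 mm by 189 mm) begins 69 mm behind the grasp point.
Start: joints at [-1.364, 0.158, 1.597, -0, 1.386, -0.21], TCP at [0.233, -0.526, 0.226] pointing down, gripper open.
Joint ranges: [-2.91, 2.91], [-0.94, 2.29], [0.18, 2.7], [-1.29, 4.43], [0.17, 2.64], [-3, 3]. Speed limits (rad/s): [2.57, 2.57, 3.14, 3.14, 3.14, 3.14].

### API

Orientations are given as [roll, pitch, yaw] about the fixed x, y, z axes, in that order (R = Rz(yaw) Ry(pitch) Rx(roll)).
In Python, from station import ctrl, eyes, job gives the robot as it stands. The module is installed in compiled form; this text tells all that it offers.
- The arm moves only by the tool drive_tool, never from a script. Its argument "targets" is a list of rows, each a list of 7 numbers: the shift along the tool's x, y, z in cm, then the turn, a rotation vector about the tool's x, y, z in rad, then the gripper's target within -1 to 1 (shut at 1, half-way at 0, fully open at -1). A call has 1 to 20 rows; each row shifts and turns the commanded pose from where the row before left it, along the tool's axes as they then stand; what a row does not reach is not made up. A row lasts 1/8 s, in which the tool goes at most 62.5 mm and 10.7 degrees, less where a joint would pass 70% of its speed; a pose out of reach is approached as far as the arm can. A call with a gripper value outside its range is refused whole. The fingers move at their own pace and stop on an object; the grip force is fixed at half the most. Time passes only in rows, so rows that do not move let the fingers close. It gives the time, the measured TCP pose, the force and the opening at its end, in the units of the state.
- ctrl.get_state(): the state, without advancing time (a new reading comes with each control period).
- eyes.capture(name): name is "scene" or "side" or "wrist"; returns a dict with "image" (480x640x3 uint8, red, green, blue), "depth" (480x640 float32, m along the optical axis (not along the pixel's ray), 0 where there is no reading), "fov_y" (degrees; the focal length in pixels is half the picture's height over the tangent of half this angle, whatever the lens; pixels are square), "cx", "cy" (the principal point, pixels), "R" (3x3) and "t" (3): a world point X has camera coordinates R X + t; the wrist camera has in their place "hand_eye" (4x4, takes a point from camera to tool coordinates, whose origin is the TCP and whose axes are the tool frame's). Camera axes: x right, y down, z forward; pixel columns grow to the right and rows downward; lengths in m; the calibration is good to about 2 mm. A picture is of the moment at which its call begins: read the wrist's pose just before it.
- job.job_done(): hands the job in, once; it reports no verdict.
The state is a dict: "t": time; "joints": joint angles; "qvel": joint speeds; "tau": joint torques, N m; "tcp_pos": TCP position; "ee_rot": TCP orientation; "force": force on the tool from outside, world axes, zero at the start; "wrist_torque": the same for the moment, N m; "finger_gap": opening from 0.0 (shut) to 1.0 (fully open).
Only numpy, scipy, OpenCV 4.12 (cv2) and the standard library are available. Lean on these libraries where they do the work, as an engineer would, in place of code of your own. Each camera call takes 0.05 s, during which the arm holds its last target. There are 200 camera calls.

### The job

Get the wooden caddy on the nightstand ready for the night feed: slide its movable end block all the way back to its stop, then stand the glass bottle upright in the tray at the fixed end and lay the lunch box flat and lengthwise between the bottle and the block. Then slide the block up until bottle and box are held snugly with no gaps left, and only after that press its clamp lever down flat. Set the things down rather than dropping them, keep the bottle from toppling, and leave the toy car and the soother tub where they are.

Things in the scene. Friction and masses are not known exactly. Their poses are not given: they have to be found in the camera images.
- caddy: Fixed wooden tray, 100 (x) by 370 (y) mm, floor 15 mm thick; origin at the centre of its underside. Fixed end plate at +y: 16 mm thick, top 75 mm above the table, inner face at y = +169 mm. Low lips on both long sides, 8 mm wide, 8 mm above the tray floor, 84 mm clear between. The movable end block slides along y in the other half, back to a stop bar near the -y end.
- tray_end (a point): Point on the tray floor (15 mm above the table), at the foot of the fixed end plate's inner face, mid-width; axes as the caddy: +y points out through the end plate, the load space is at -y.
- end_block (a joint): Position of the movable end block, m: 0 = back at its stop, 195 mm clear between its face and the fixed end plate; grows towards the fixed end (to 0.15). Friction about 3 N, stays put. Face plate 90 mm wide, 14 mm thick, top 75 mm above the table; behind it (-y) a foot 80 wide, 110 long, top 45 mm above the table, with an upright knob and the clamp lever.
- knob_top (a point): Centre of the top of the end block's upright turned wooden knob, 86 mm above the table; the knob is 26 mm in diameter and 41 mm high, axis vertical, 59 mm behind (-y of) the block's front face. Axes as the caddy.
- clamp_lever (a joint): Angle of the clamp lever, rad: 0 = down flat, grows as it is raised (to 1.1). Stays where left, about 2 N to move. Its hinge runs along the caddy's y, 32 mm to +x of the caddy's centre line, 57 mm above the table, 47 mm to -y of the knob axis; the lever points from there to -x (flat) or up and -x (raised).
- lever_tip (a point): Middle of the upper face of the lever's black paddle (22 by 26 by 11 mm), 53 mm from the hinge; its x axis runs along the lever towards the hinge. Moves with the lever; when flat it is 62 mm above the table.
- bottle: Small closed glass baby bottle, upright: 56 mm in diameter up to 94 mm, then a shoulder to a white cap 43 mm in diameter, 122 mm high in all, about 0.22 kg; origin at the centre of its underside.
- lunch_box: Closed grey plastic lunch box with white clips, 62 (x) by 90 (y) by 50 (z) mm, about 0.25 kg; origin at the centre of its underside, z up.
- wooden_car: Bystander: dark wooden toy car, 54 (x) by 95 (y) by 48 mm high; origin at the centre of its underside. Leave it alone.
- soother_tub: Bystander: small round lidded tub, 64 mm in diameter, 46 mm high; origin at the centre of its underside. Leave it alone.
- hook_rail: Bystander, fixed: wooden hook rail along x on two posts, 360 mm long, 230 mm high, with a bottle brush and a ring teether on its hooks (standing out up to 50 mm to -y); origin at the middle of its foot.
There are look-alikes about, which are no part of the job. What is shaped like the lunch_box but pink is not meant.

How it is judged:
By the outcome, as a careful person would: the job done as asked, in the order asked, and still so for the second after the job is handed in, with the robot touching nothing.
It also fails if it takes over 72 s, if anything falls off the work surface, if the arm or the gripper's body presses on something with over 40 N, if the wrist force passes 120 N, or if a joint passes its speed limit or range.

## Working session

There is one attempt and no reset: what is moved stays moved. The work goes in short steps, Python scripts to look and compute and a tool call to move; the robot and the scene stay as the last step left them, time stands still between calls to the robot, and variables do not carry over. Pictures are saved under pics/ and viewed, about 8 in all and at most 12, crops included, and the job is handed in when it is done.

Besides the shell and the picture viewer there is one more tool, called by a JSON object that holds its "method" and its "body", one argument or row to a line. drive_tool: Moves the arm, as the interface text tells. Its arguments: {"type":"object","properties":{"targets":{"type":"array","items":{"type":"array","items":{"type":"number"}}}},"required":["targets"]}

```bash
mkdir -p pics; cat > h.py <<'E'
import numpy as np, cv2
from scipy.spatial.transform import Rotation as Ro
from station import ctrl, eyes, job
def cap(name, fn=None):
    s=ctrl.get_state(); c=eyes.capture(name)
    h,w=c["image"].shape[:2]; f=h/2/np.tan(np.radians(c["fov_y"])/2)
    d=c["depth"]; v,u=np.mgrid[:h,:w]
    P=np.dstack([(u-c["cx"])/f*d,(v-c["cy"])/f*d,d])
    if name=="wrist":
        H=np.array(c["hand_eye"]); P=P@H[:3,:3].T+H[:3,3]
        e=np.array(s["ee_rot"]); R=e if e.shape==(3,3) else Ro.from_euler("xyz",e).as_matrix()
        W=P@R.T+np.array(s["tcp_pos"])
    else: W=(P-np.array(c["t"]))@np.array(c["R"])
    W[d==0]=np.nan
    if fn: cv2.imwrite("pics/"+fn,c["image"][:,:,::-1])
    return c["image"],W,s
E
python3 - <<'E'
from h import *
for n in("scene","side"):
    i,W,s=cap(n,n+"0.png"); np.save(n+"W.npy",W); np.save(n+"I.npy",i)
print(s)
E
```

```text
{'t': 0.05, 'joints': array([-1.36410650e+00,  1.59019799e-01,  1.59820840e+00, -3.45404582e-05,
        1.38617751e+00, -2.10110560e-01]), 'qvel': array([ 1.53441794e-03,  1.49029135e-03, -4.12953237e-04, -1.64401798e-05,
       -1.16760271e-03, -1.33315447e-03]), 'tau': array([-9.51052534e-04, -3.86848640e+01, -3.23285007e+01,  7.05140457e-02,
        3.40026186e-02, -5.15774423e-05]), 'tcp_pos': array([ 0.23262212, -0.52519625,  0.22464726]), 'ee_rot': array([-3.14124770e+00,  1.78025822e-03, -1.15398926e+00]), 'force': array([ 0.30053122, -0.38412301, -0.86232577]), 'wrist_torque': array([-0.0222745 , -0.02022196, -0.03203989]), 'finger_gap': 0.9947324886960482}
```

View pics/scene0.png

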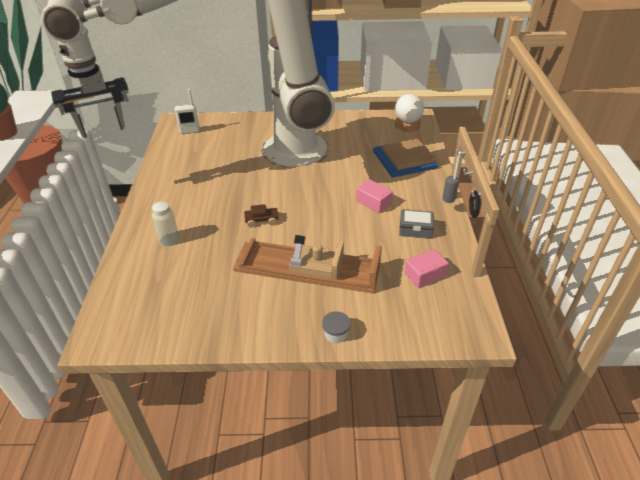

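View pics/side0.png

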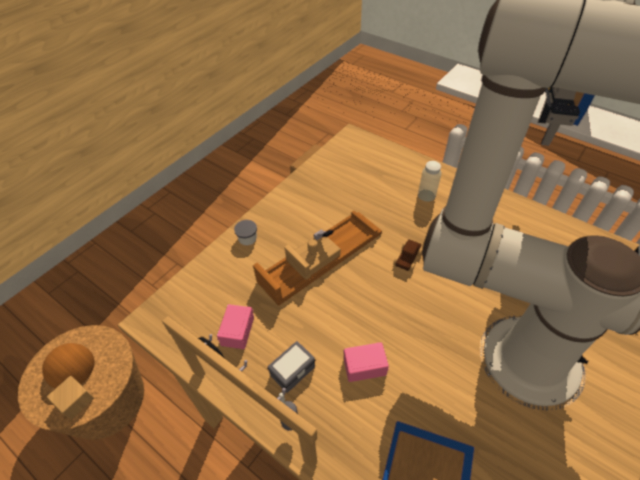

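The scene view shows the bottle at (165,223), the caddy from (240,260) to (380,265) with the block's plate at ~(338,262) and the lever raised at (299,242). The grey box is at (417,223) between two pink ones and near the hook rail; the car is at (262,214) and the tub at (336,326). Next I measure from depth.

```bash
python3 - <<'E'
from h import *
for n,boxes in dict(scene=dict(bottle=(145,195,185,250),box=(390,200,445,245),car=(238,198,285,228),tub=(315,305,358,345),caddy=(228,232,388,292),pinkA=(350,175,398,215),pinkB=(400,248,452,290)),
 side=dict(bottle=(412,155,445,205),box=(265,340,318,392),caddy=(250,205,385,305),car=(390,238,425,275),pinkB=(215,302,256,350))).items():
    W=np.load(n+"W.npy")
    for k,(a,b,c,d) in boxes.items():
        P=W[b:d,a:c].reshape(-1,3); P=P[np.isfinite(P).all(1)&(P[:,2]<.2)&(P[:,0]<1.2)]
        if k=="caddy":
            for lo,hi in((.018,.03),(.04,.05),(.068,.08),(.081,.095),(.096,.14)):
                Q=P[(P[:,2]>lo)&(P[:,2]<hi)]
                if len(Q)>4: print(n,k,lo,hi,len(Q),cv2.minAreaRect(Q[:,:2].astype(np.float32)*1000),Q.mean(0).round(4))
            continue
        zt=np.percentile(P[:,2],98); Q=P[P[:,2]>.012]; T=P[P[:,2]>zt-.008]
        print(n,k,"top",zt.round(3),"topmean",T.mean(0).round(3),cv2.minAreaRect(T[:,:2].astype(np.float32)*1000),"all",cv2.minAreaRect(Q[:,:2].astype(np.float32)*1000))
# crop of caddy
i=np.load("sceneI.npy")[225:300,228:392]; cv2.imwrite("pics/c.png",cv2.resize(i[:,:,::-1],None,fx=4.8,fy=4.8,interpolation=cv2.INTER_CUBIC))
E
```

```text
scene bottle top 0.121 topmean [ 0.455 -0.336  0.119] ((451.28607177734375, -337.5631408691406), (44.130348205566406, 40.88911056518555), 31.873249053955078) all ((455.71917724609375, -335.3048095703125), (52.93683624267578, 54.947349548339844), 47.91762924194336)
scene box top 0.052 topmean [0.433 0.348 0.049] ((407.99224853515625, 365.5324401855469), (115.83526611328125, 120.13579559326172), 78.4012222290039) all ((400.81549072265625, 340.73577880859375), (152.1361541748047, 135.31910705566406), 71.49600982666016)
scene car top 0.048 topmean [ 0.381 -0.091  0.046] ((378.96270751953125, -91.15257263183594), (37.15117263793945, 43.25443649291992), 2.4689431190490723) all ((378.962890625, -85.40576171875), (57.94739532470703, 94.98780059814453), 7.323127269744873)
scene tub top 0.046 topmean [0.788 0.113 0.043] ((785.3947143554688, 113.81985473632812), (62.44534683227539, 64.84632873535156), 72.10472106933594) all ((785.6331176757812, 113.26231384277344), (65.45364379882812, 62.66215515136719), 23.39676284790039)
scene caddy 0.018 0.03 907 ((573.1627197265625, 47.49620056152344), (363
[... 2248 characters left out ...]
7.0067138671875) [0.5769 0.0636 0.0859]
side caddy 0.096 0.14 40 ((559.5420532226562, 28.440326690673828), (24.254966735839844, 16.00509262084961), 73.39427947998047) [0.5575 0.0296 0.0999]
side car top 0.049 topmean [ 0.377 -0.092  0.047] ((377.7938232421875, -93.98139190673828), (36.4523811340332, 45.26647186279297), 9.575024604797363) all ((377.0515441894531, -87.67134857177734), (54.05656051635742, 97.031494140625), 7.985527515411377)
side pinkB top 0.053 topmean [0.599 0.348 0.051] ((579.5159912109375, 387.337158203125), (63.61200714111328, 186.39732360839844), 28.391191482543945) all ((579.4992065429688, 387.32098388671875), (63.684242248535156, 186.37429809570312), 28.354225158691406)
```

View pics/c.png

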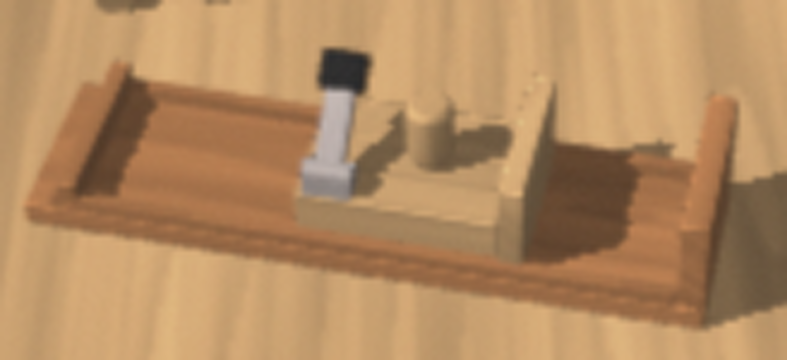

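```bash
python3 - <<'E'
from h import *
Ps=[]
for n,(a,b,c,d) in dict(scene=(228,232,388,292),side=(250,205,385,305)).items():
    P=np.load(n+"W.npy")[b:d,a:c].reshape(-1,3); P=P[np.isfinite(P).all(1)]
    P=P[(abs(P[:,0]-.585)<.12)&(abs(P[:,1]-.05)<.25)&(P[:,2]>.012)&(P[:,2]<.13)]
    yaw=np.radians(-13.5); R=np.array([[np.cos(yaw),-np.sin(yaw)],[np.sin(yaw),np.cos(yaw)]])
    Q=P.copy(); Q[:,:2]=(P[:,:2]-[.58,.05])@R   # caddy-aligned
    pc=lambda v:np.percentile(v*1000,[1,5,50,95,99]).round(1)
    lo=Q[(Q[:,2]<.03)]; print(n,"low x",pc(lo[:,0]),"y",pc(lo[:,1]))
    pl=Q[(Q[:,2]>.069)&(Q[:,2]<.08)]
    e=pl[pl[:,1]>.13]; print("endplate x",pc(e[:,0]),"y",pc(e[:,1]), "slope",np.polyfit(e[:,0],e[:,1],1))
    f=pl[(pl[:,1]<.13)&(pl[:,1]>.04)]; print("face x",pc(f[:,0]),"y",pc(f[:,1]), "slope",np.polyfit(f[:,0],f[:,1],1))
    k=Q[(Q[:,2]>.083)&(Q[:,2]<.09)&(Q[:,1]>-0.005)]; print("knob",len(k),pc(k[:,0]),pc(k[:,1]))
    l=Q[(Q[:,2]>.06)&(Q[:,1]<-.005)]; print("lever",len(l),pc(l[:,0]),pc(l[:,1]),pc(l[:,2]))
    H=l[l[:,2]>.095]; print(" tip",H.mean(0).round(4),H.max(0).round(4))
    lowx=lo[(lo[:,1]<0)]; 
E
```

```text
scene low x [-56.5 -51.6   5.9  43.8  45.4] y [-187.5 -161.3  -40.9  149.7  170.9]
endplate x [-52.3 -49.9  -0.6  41.5  44.7] y [161.9 162.6 170.1 176.9 177.7] slope [-0.00069269  0.1700086 ]
face x [-50.  -45.6  -2.6  35.4  38.7] y [67.4 68.2 75.  81.1 81.5] slope [-0.00309744  0.0748065 ]
knob 44 [-16.  -13.7  -5.7   6.    7.6] [12.5 13.5 23.  31.8 33.3]
lever 208 [-21.1 -18.    0.4  28.1  30.4] [-36.3 -34.7 -23.9 -13.4 -11.9] [ 60.5  61.7  82.8 100.7 103.4]
 tip [-0.0143 -0.0233  0.099 ] [-0.0029 -0.0116  0.1056]
side low x [-55.6 -54.5 -16.2  39.5  44.8] y [-191.4 -163.   -30.1  146.5  175.4]
endplate x [-54.1 -50.9  -7.6  39.1  43.6] y [159.1 160.7 168.2 175.3 176. ] slope [0.00135751 0.16832075]
face x [-50.5 -47.9  -8.6  34.6  40.5] y [65.2 66.  73.2 79.  79.3] slope [-0.00109334  0.07300045]
knob 51 [-16.5 -15.8  -6.3   4.4   5.1] [ 8.8 11.1 20.6 30.1 30.7]
lever 98 [-22.5 -21.5  -7.5  28.7  31.6] [-37.8 -36.8 -22.7 -14.  -13.2] [ 60.1  61.5  93.1 102.4 103.6]
 tip [-0.0171 -0.0256  0.0996] [-0.0071 -0.0136  0.1045]
```

Caddy yaw is about -13.5°, with its origin near (0.573, 0.044). The block is about 114 mm from its stop and the knob is at about (0.580, 0.072). I move above the knob and check with the wrist camera.

{"method": "drive_tool", "body": {
  "targets": [
    [0,0,0,0,0,-0.1836,-0.2],
    [0,0,0,0,0,-0.1836,-0.2],
    [0,0,0,0,0,-0.1836,-0.2],
    [0,0,0,0,0,-0.1836,-0.2],
    [0,0,0,0,0,-0.1836,-0.2],
    [1.4,-4.7,0,0,0,0,-0.2],
    [1.4,-4.7,0,0,0,0,-0.2],
    [1.4,-4.7,0,0,0,0,-0.2],
    [1.4,-4.7,0,0,0,0,-0.2],
    [1.4,-4.7,0,0,0,0,-0.2],
    [1.4,-4.7,0,0,0,0,-0.2],
    [1.4,-4.7,0,0,0,0,-0.2],
    [1.4,-4.7,0,0,0,0,-0.2],
    [1.4,-4.7,0,0,0,0,-0.2],
    [1.4,-4.7,0,0,0,0,-0.2],
    [1.4,-4.7,0,0,0,0,-0.2],
    [1.4,-4.7,0,0,0,0,-0.2],
    [1.4,-4.7,0,0,0,0,-0.2],
    [1.4,-4.7,0,0,0,0,-0.2],
    [0,0,0,0,0,0,-0.2]
  ]
}}

```text
t: 2.6
tcp_pos: [0.5775, 0.0708, 0.2247]
ee_rot: [-3.141, 0.001, -0.232]
force: [-1.0, -0.8, -0.2]
finger_gap: 0.596
```

```bash
cat >> h.py <<'E'
CO=np.array([.5733,.0436]); CY=np.radians(-13.5)
def rot(a): return np.array([[np.cos(a),-np.sin(a)],[np.sin(a),np.cos(a)]])
def cad(P): Q=np.array(P,float).copy(); Q[...,:2]=(Q[...,:2]-CO)@rot(CY); return Q   # world->caddy
def wor(x,y): return CO+rot(CY)@[x,y]
def go(xy,z,yaw=None,s=None):
    s=s or ctrl.get_state(); p=s["tcp_pos"]; y0=s["ee_rot"][2]; d=np.array(xy)-p[:2]
    yw=y0 if yaw is None else yaw; dy=(yw-y0+np.pi/2)%np.pi-np.pi/2; yw=y0+dy
    print("turn z",round(-dy,3),"then shift cm",(100*np.array([np.cos(yw)*d[0]+np.sin(yw)*d[1],np.sin(yw)*d[0]-np.cos(yw)*d[1],p[2]-z])).round(2),"r",np.hypot(*xy).round(3))
E
python3 - <<'E'
from h import *
i,W,s=cap("wrist","w1.png"); print(s["tcp_pos"],s["ee_rot"],s["finger_gap"])
Q=cad(W).reshape(-1,3); Q=Q[np.isfinite(Q).all(1)]*1000
pc=lambda v:np.percentile(v,[2,50,98]).round(1)
k=Q[(Q[:,2]>80)&(Q[:,2]<92)&(abs(Q[:,0])<25)&(abs(Q[:,1]-29)<25)]; print("knob",len(k),pc(k[:,0]),pc(k[:,1]),pc(k[:,2]))
f=Q[(Q[:,2]>69)&(Q[:,2]<80)&(abs(Q[:,0])<60)]
for a,b in((60,110),(150,200)):
    g=f[(f[:,1]>a)&(f[:,1]<b)]; print(len(g),pc(g[:,0]),pc(g[:,1]))
go(wor(0,29),.075,CY,s)
E
```

```text
[0.57753297 0.07082479 0.22474071] [-3.14120502e+00  1.23434271e-03 -2.32055752e-01] 0.5962052081164104
knob 753 [-9.5  1.9 13.3] [17.5 29.7 40.6] [81.6 85.  86.8]
1987 [-40.9   1.6  44.2] [74.1 81.1 87.6]
3333 [-46.2   1.7  49. ] [168.2 175.4 183.3]
turn z 0.004 then shift cm [ 2.20000e-01 -2.89725e+03  1.49700e+01] r 29.181
```

View pics/w1.png

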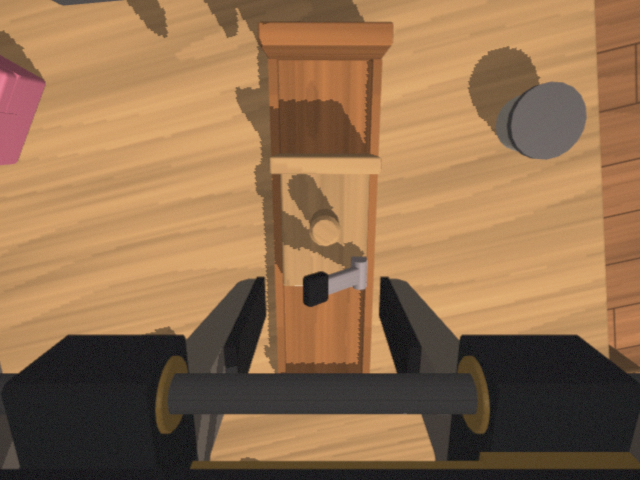

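The wrist view shows the knob at (325,225), the lever at (335,282) and a clear path for jaws opening across the caddy. I lower and grip the knob.

{"method": "drive_tool", "body": {
  "targets": [
    [0.33,-0.16,3,0,0,-0.004,-0.2],
    [0,0,4,0,0,0,-0.2],
    [0,0,4,0,0,0,-0.2],
    [0,0,3,0,0,0,-0.2],
    [0,0,2.1,0,0,0,-0.2],
    [0,0,0,0,0,0,1],
    [0,0,0,0,0,0,1],
    [0,0,0,0,0,0,1],
    [0,0,0,0,0,0,1]
  ]
}}

```text
t: 3.78
tcp_pos: [0.579, 0.0691, 0.0657]
ee_rot: [3.141, 0.005, -0.232]
force: [-10.1, 0.4, 8.0]
finger_gap: 0.275
```

```bash
sed -i 's/^def wor.*/def wor(x,y): return CO+rot(CY)@[x\/1000,y\/1000]/; s/^CO=.*;/CO=np.array([.5741,.0428]);/' h.py; python3 -c "
from h import *
s=ctrl.get_state();print(cad(s['tcp_pos'])*1000,s['finger_gap']*92,s['force'])"
```

```text
[-1.41653095 26.74755267 65.70725559] 25.26709842757301 [-10.12664862   0.42411679   7.98858597]
```

{"method": "drive_tool", "body": {
  "targets": [
    [-0.25,0,-0.2,0,0,0,1],
    [0,1.5,0,0,0,0,1],
    [0,1.5,0,0,0,0,1],
    [0,1.5,0,0,0,0,1],
    [0,1.5,0,0,0,0,1],
    [0,1.5,0,0,0,0,1],
    [0,1.5,0,0,0,0,1],
    [0,1.2,0,0,0,0,1],
    [0,0,0,0,0,0,1]
  ]
}}

```text
t: 4.9
tcp_pos: [0.555, -0.0309, 0.0659]
ee_rot: [3.141, -0.001, -0.233]
force: [4.8, -4.5, -11.9]
finger_gap: 0.273
```

```bash
sed -i 's/^CO=.*;/CO=np.array([.5727,.0431]);/' h.py; python3 -c "
from h import *
s=ctrl.get_state();print(cad(s['tcp_pos'])*1000,s['finger_gap']*92,s['force'])"
```

```text
[ 3.81493801e-02 -7.61092681e+01  6.58778993e+01] 25.146000582716542 [  4.8372407   -4.47997852 -11.93557576]
```

{"method": "drive_tool", "body": {
  "targets": [
    [0,0.5,0.12,0,0,0,1],
    [0,0.4,0,0,0,0,1],
    [0,0.3,0,0,0,0,1],
    [0,0.2,0,0,0,0,1],
    [0,0,0,0,0,0,1],
    [0,0,0,0,0,0,1]
  ]
}}

```text
t: 5.65
tcp_pos: [0.5522, -0.0423, 0.0657]
ee_rot: [-3.139, -0.001, -0.232]
force: [4.5, 6.2, -3.1]
finger_gap: 0.272
```

```bash
python3 -c "
from h import *
s=ctrl.get_state();print(cad(s['tcp_pos'])*1000,s['finger_gap']*92,rot(CY).T@s['force'][:2])"
```

```text
[ 4.39117826e-02 -8.77959666e+01  6.57463134e+01] 25.031942677174996 [2.89976801 7.09995104]
```

{"method": "drive_tool", "body": {
  "targets": [
    [0,0.3,0,0,0,0,1],
    [0,0,0,0,0,0,1],
    [0,0,0,0,0,0,1]
  ]
}}

```text
t: 6.02
tcp_pos: [0.5522, -0.0424, 0.0657]
ee_rot: [-3.134, -0.002, -0.233]
force: [8.4, 16.6, -3.6]
finger_gap: 0.274
```

```bash
python3 -c "
from h import *
s=ctrl.get_state();print(cad(s['tcp_pos'])*1000,s['finger_gap']*92,rot(CY).T@s['force'][:2])"
```

```text
[ 3.43517626e-02 -8.79653950e+01  6.57478800e+01] 25.209043870484585 [ 4.31756623 18.13793022]
```

The block is at its stop: force rises with no motion. I release and go above the bottle.

{"method": "drive_tool", "body": {
  "targets": [
    [0,-0.5,0,0,0,0,-0.2],
    [0,0,0,0,0,0,-0.2],
    [0,0,0,0,0,0,-0.2],
    [0,0,-2.5,0,0,0,-0.2],
    [0,0,-4,0,0,0,-0.5],
    [0,0,-4,0,0,0,-1],
    [0,0,-4,0,0,0,-1],
    [-0.375,3.87,-0.5,0,0,0,-1],
    [-0.375,3.87,-0.5,0,0,0,-1],
    [-0.375,3.87,-0.5,0,0,0,-1],
    [-0.375,3.87,-0.5,0,0,0,-1],
    [-0.375,3.87,0,0,0,0,-1],
    [-0.375,3.87,0,0,0,0,-1],
    [-0.375,3.87,0,0,0,0,-1],
    [-0.375,3.87,0,0,0,0,-1],
    [0,0,0,0,0,0,-1]
  ]
}}

```text
t: 8.02
tcp_pos: [0.4504, -0.3383, 0.2304]
ee_rot: [3.141, 0.0, -0.236]
force: [0.3, 0.8, -0.7]
finger_gap: 1.004
```

```bash
python3 - <<'E'
from h import *
i,W,s=cap("wrist","w2.png"); print(s["tcp_pos"],s["ee_rot"],s["finger_gap"])
P=W.reshape(-1,3); P=P[np.isfinite(P).all(1)]
t=P[(P[:,2]>.112)&(P[:,2]<.126)&(np.hypot(P[:,0]-.451,P[:,1]+.337)<.04)]*1000
print(len(t)); 
if len(t)>20: print(np.percentile(t,[2,50,98],axis=0).round(1),cv2.minEnclosingCircle(t[:,:2].astype(np.float32)))
i,W,s=cap("scene"); np.save("sW2.npy",W)
q=cad(W[225:300,228:392].reshape(-1,3))*1000; f=q[(q[:,2]>69)&(q[:,2]<80)&(abs(q[:,0])<50)]
for a,b in((-70,30),(150,200)):
    g=f[(f[:,1]>a)&(f[:,1]<b)]; print(len(g),np.percentile(g[:,1],[2,50,98]).round(1),np.percentile(g[:,0],[2,98]).round(1))
go((.451,-.338),.062,s=s)
E
```

```text
[ 0.45039145 -0.33828361  0.23041109] [ 3.14082505e+00  3.31120543e-04 -2.36029643e-01] 1.0043762845914204
2562
[[ 435.3 -358.8  115.6]
 [ 454.6 -338.4  120.4]
 [ 473.2 -319.9  122.7]] ((454.16455078125, -339.87396240234375), 21.589487075805664)
145 [-38.3 -31.1 -24.4] [-42.   43.8]
194 [170.4 178.3 186. ] [-47.2  48. ]
turn z -0.0 then shift cm [ 0.03  0.12 16.83] r 0.564
```

{"method": "drive_tool", "body": {
  "targets": [
    [0.18,0.05,4,0,0,0,-1],
    [0,0,4,0,0,0,-1],
    [0,0,4,0,0,0,-1],
    [0,0,3,0,0,0,-1],
    [0,0,1.8,0,0,0,-1],
    [0,0,0,0,0,0,-1],
    [0,0,0,0,0,0,0.2],
    [0,0,0,0,0,0,0.4],
    [0,0,0,0,0,0,0.6],
    [0,0,0,0,0,0,0.6],
    [0,0,0,0,0,0,0.6]
  ]
}}

```text
t: 9.5
tcp_pos: [0.4534, -0.337, 0.0628]
ee_rot: [3.141, -0.0, -0.232]
force: [-1.6, 0.7, 3.6]
finger_gap: 0.603
```

Bottle gripped (55.5 mm). I lift it and carry it over the fixed end.

{"method": "drive_tool", "body": {
  "targets": [
    [0,0,-1,0,0,0,0.6],
    [0,0,-3,0,0,0,0.6],
    [0,0,-4,0,0,0,0.6],
    [0,0,-4,0,0,0,0.6],
    [0,0,-2.7,0,0,0,0.6],
    [0.1,-1.8,0,0,0,0,0.6],
    [0.2,-3.6,0,0,0,0,0.6],
    [0.2,-3.9,0,0,0,0,0.6],
    [0.2,-4,0,0,0,0,0.6],
    [0.2,-4,0,0,0,0,0.6],
    [0.2,-4,0,0,0,0,0.6],
    [0.2,-4,0,0,0,0,0.6],
    [0.2,-4,0,0,0,0,0.6],
    [0.2,-4,0,0,0,0,0.6],
    [0.2,-4,0,0,0,0,0.6],
    [0.2,-4,0,0,0,0,0.6],
    [0.2,-4,0,0,0,0,0.6],
    [0.2,-3.8,0,0,0,0,0.6],
    [0.2,-2.5,0,0,0,0,0.6],
    [0.2,-2,0,0,0,0,0.6]
  ]
}}

```text
t: 12.0
tcp_pos: [0.6033, 0.1803, 0.2071]
ee_rot: [3.141, 0.004, -0.231]
force: [0.9, -0.2, -3.0]
finger_gap: 0.6
```

```bash
python3 - <<'E'
from h import *
i,W,s=cap("side","s2.png"); print(s["tcp_pos"],cad(s["tcp_pos"])*1000,s["ee_rot"],s["finger_gap"],s["force"])
go(wor(0,139),.0783,CY,s)
# bottle points
q=cad(W.reshape(-1,3))*1000; b=q[(abs(q[:,0])<32)&(abs(q[:,1]-135)<40)&(q[:,2]>145)&(q[:,2]<185)]
print(len(b),np.percentile(b,[1,50,99],axis=0).round(1))
cv2.imwrite("pics/s2c.png",cv2.resize(i[120:350,180:420,::-1],None,fx=2.5,fy=2.5))
E
```

```text
[0.60327332 0.18025418 0.20706398] [ -2.28943004 140.50180304 207.06398148] [ 3.14065009  0.0038246  -0.23064771] 0.600469469698451 [ 0.85729469 -0.18465142 -2.9865229 ]
turn z 0.005 then shift cm [ 0.23  0.15 12.88] r 0.631
242 [[-30.5 117.5 146.3]
 [-24.3 151.1 165.5]
 [  4.7 164.6 184.5]]
```

View pics/s2c.png

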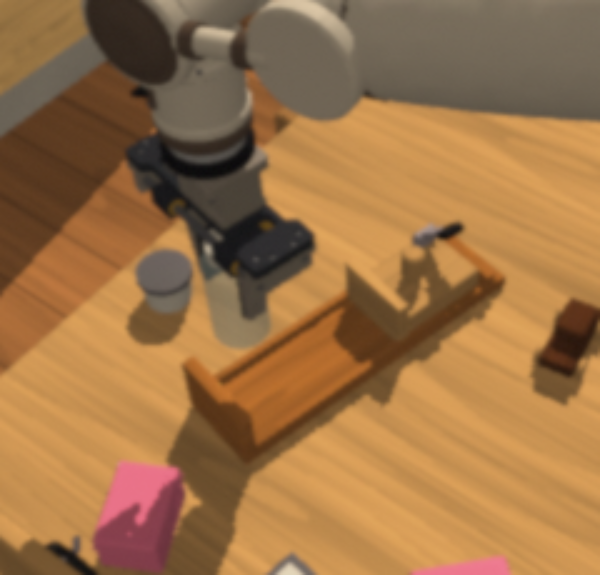

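The side crop shows the bottle held upright above the tray near the fixed end. I lower it.

{"method": "drive_tool", "body": {
  "targets": [
    [0.23,0,2,0,0,0.005,0.6],
    [0,0,4,0,0,0,0.6],
    [0,0,3.5,0,0,0,0.6],
    [0,0,2,0,0,0,0.6],
    [0,0,0.8,0,0,0,0.6],
    [0,0,0.3,0,0,0,0.6],
    [0,0,0.1,0,0,0,0.6],
    [0,0,0.1,0,0,0,0.6],
    [0,0,0,0,0,0,0.6]
  ]
}}

```text
t: 13.18
tcp_pos: [0.6074, 0.1778, 0.082]
ee_rot: [-3.141, -0.001, -0.237]
force: [0.7, 0.8, -4.1]
finger_gap: 0.602
```

```bash
python3 -c "
from h import *
s=ctrl.get_state();print(cad(s['tcp_pos'])*1000,s['finger_gap']*92,s['force'])"
```

```text
[  2.35012039 139.0671899   82.01524507] 55.37282753578372 [ 0.67358957  0.81546653 -4.14044319]
```

{"method": "drive_tool", "body": {
  "targets": [
    [-0.2,0,0.2,0,0,0,0.6],
    [0,0,0.1,0,0,0,0.6],
    [0,0,0.1,0,0,0,0.6],
    [0,0,0.1,0,0,0,0.6],
    [0,0,0,0,0,0,0.6]
  ]
}}

```text
t: 13.8
tcp_pos: [0.605, 0.1783, 0.0779]
ee_rot: [3.141, 0.001, -0.237]
force: [-5.3, -0.6, 6.3]
finger_gap: 0.604
```

```bash
python3 -c "
from h import *
s=ctrl.get_state();print(cad(s['tcp_pos'])*1000,s['finger_gap']*92,s['force'])"
```

```text
[ -0.15722925 139.04939699  77.86051086] 55.5838707400316 [-5.3222246  -0.61860938  6.30689107]
```

{"method": "drive_tool", "body": {
  "targets": [
    [0,-0.15,-0.05,0,0,0,0.6],
    [0,-0.15,0,0,0,0,0.6],
    [0,0,0,0,0,0,0.6]
  ]
}}

```text
t: 14.18
tcp_pos: [0.6064, 0.1808, 0.0778]
ee_rot: [3.141, -0.001, -0.237]
force: [-3.5, -3.7, 5.7]
finger_gap: 0.601
```

```bash
python3 -c "
from h import *
s=ctrl.get_state();print(cad(s['tcp_pos'])*1000,s['finger_gap']*92,s['force'])"
```

```text
[  0.67385548 141.75610183  77.8226806 ] 55.2719213156272 [-3.50469133 -3.696042    5.67632411]
```

{"method": "drive_tool", "body": {
  "targets": [
    [0,0,0,0,0,0,-0.4],
    [0,0,0,0,0,0,-0.4],
    [0,0,0,0,0,0,-0.6],
    [0,0,-1,0,0,0,-0.8],
    [0,0,-3,0,0,0,-0.8],
    [0,0,-4,0,0,0,-0.8],
    [0,0,-4,0,0,0,-0.8],
    [0,0,-4,0,0,0,-0.8],
    [0,0,0,0,0,0,-0.8]
  ]
}}

```text
t: 15.3
tcp_pos: [0.6083, 0.1814, 0.2423]
ee_rot: [-3.138, -0.009, -0.237]
force: [0.6, -0.2, 0.6]
finger_gap: 0.9
```

```bash
python3 - <<'E'
from h import *
W=np.load("sceneW.npy"); P=W[120:280,430:500].reshape(-1,3); P=P[np.isfinite(P).all(1)]
for lo,hi in((.03,.1),(.1,.15),(.15,.2),(.2,.235)):
    Q=P[(P[:,2]>lo)&(P[:,2]<hi)&(P[:,0]<.75)&(P[:,0]>.1)&(P[:,1]<.6)]; print(lo,len(Q),np.percentile(Q,[1,5,50,95,99],axis=0).round(3).tolist())
W=np.load("sideW.npy"); P=W[310:470,160:320].reshape(-1,3); P=P[np.isfinite(P).all(1)]
for lo,hi in((.03,.1),(.1,.15),(.15,.2),(.2,.235)):
    Q=P[(P[:,2]>lo)&(P[:,2]<hi)&(P[:,0]<.75)&(P[:,0]>.1)&(P[:,1]<.6)&(P[:,1]>.37)]; print(lo,len(Q),np.percentile(Q,[1,5,50,95,99],axis=0).round(3).tolist())
i,W,s=cap("side"); print(s["tcp_pos"])
q=cad(W.reshape(-1,3))*1000; b=q[(abs(q[:,0])<40)&(abs(q[:,1]-140)<40)&(q[:,2]>80)&(q[:,2]<140)]
print(len(b),np.percentile(b,[1,50,99],axis=0).round(1))
go((.4295,.347),.2,-.148,s)
E
```

```text
0.03 876 [[0.12, 0.352, 0.031], [0.291, 0.357, 0.034], [0.593, 0.433, 0.051], [0.626, 0.481, 0.095], [0.634, 0.485, 0.099]]
0.1 422 [[0.27, 0.433, 0.101], [0.282, 0.437, 0.103], [0.366, 0.469, 0.12], [0.613, 0.484, 0.149], [0.614, 0.485, 0.15]]
0.15 662 [[0.268, 0.452, 0.15], [0.29, 0.453, 0.153], [0.534, 0.469, 0.185], [0.618, 0.48, 0.199], [0.621, 0.484, 0.2]]
0.2 1137 [[0.269, 0.447, 0.2], [0.29, 0.457, 0.202], [0.475, 0.471, 0.225], [0.618, 0.483, 0.231], [0.621, 0.484, 0.232]]
0.03 964 [[0.269, 0.37, 0.031], [0.27, 0.372, 0.034], [0.453, 0.389, 0.05], [0.609, 0.483, 0.091], [0.615, 0.483, 0.097]]
0.1 308 [[0.269, 0.43, 0.101], [0.269, 0.433, 0.104], [0.348, 0.478, 0.12], [0.606, 0.483, 0.145], [0.612, 0.483, 0.149]]
0.15 582 [[0.262, 0.451, 0.152], [0.269, 0.453, 0.157], [0.423, 0.482, 0.189], [0.602, 0.483, 0.199], [0.612, 0.483, 0.2]]
0.2 2576 [[0.262, 0.446, 0.201], [0.273, 0.457, 0.203], [0.422, 0.477, 0.228], [0.595, 0.483, 0.231], [0.615, 0.483, 0.232]]
[0.60827982 0.18143577 0.24229972]
539 [[-27.2 116.4  80.8]
 [-12.1 145.1 117.1]
 [ 19.8 165.5 138.7]]
turn z -0.089 then shift cm [-20.12 -13.74   4.23] r 0.552
```

Bottle stands upright, top at about 138 mm. The rail items are at y≥0.43, so there is clearance. I go above the grey box.

{"method": "drive_tool", "body": {
  "targets": [
    [0,0,0,0,0,-0.089,-1],
    [-2,-1.4,0,0,0,0,-1],
    [-3.6,-2.5,0,0,0,0,-1],
    [-3.6,-2.5,0,0,0,0,-1],
    [-3.6,-2.5,0,0,0,0,-1],
    [-3.6,-2.5,0.7,0,0,0,-1],
    [-2.5,-1.5,0.7,0,0,0,-1],
    [-1.2,-0.8,0.8,0,0,0,-1],
    [0,0,0,0,0,0,-1],
    [0,0,0,0,0,0,-1]
  ]
}}

```text
t: 16.6
tcp_pos: [0.4278, 0.3458, 0.2149]
ee_rot: [3.141, -0.0, -0.149]
force: [0.7, 0.0, 0.4]
finger_gap: 1.001
```

```bash
python3 - <<'E'
from h import *
i,W,s=cap("wrist","w3.png"); print(s["tcp_pos"],s["ee_rot"],s["finger_gap"])
P=W.reshape(-1,3); P=P[np.isfinite(P).all(1)]
t=P[(P[:,2]>.044)&(P[:,2]<.058)&(abs(P[:,0]-.43)<.06)&(abs(P[:,1]-.347)<.06)]*1000
print(len(t)); print(cv2.minAreaRect(t[:,:2].astype(np.float32)),np.percentile(t,[1,99],axis=0).round(1))
go((.4295,.347),.035,s=s)
E
```

```text
[0.42780243 0.34578036 0.21494158] [ 3.14145020e+00 -3.54772514e-04 -1.49102078e-01] 1.001033292770134
6925
((431.82763671875, 347.09088134765625), (89.22968292236328, 62.6002082824707), 81.2477035522461) [[399.  303.1  45.9]
 [464.9 392.2  51.9]]
turn z -0.0 then shift cm [ 0.15 -0.15 17.99] r 0.552
```

View pics/w3.png

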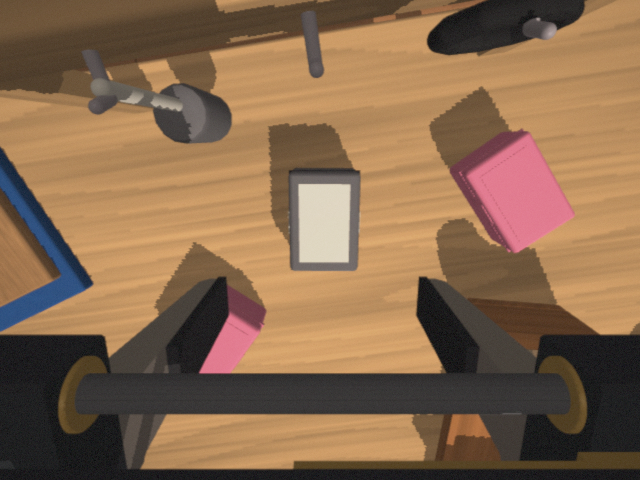

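The view shows the grey box at (324,220), aligned with the jaws, with the pink boxes clear of the fingers. I lower and grip it.

{"method": "drive_tool", "body": {
  "targets": [
    [0.25,-0.15,4,0,0,0,-1],
    [0,0,4,0,0,0,-1],
    [0,0,4,0,0,0,-1],
    [0,0,3.5,0,0,0,-1],
    [0,0,2.2,0,0,0,-1],
    [0,0,0.6,0,0,0,-1],
    [0,0,0,0,0,0,-1],
    [0,0,0,0,0,0,0],
    [0,0,0,0,0,0,0.3],
    [0,0,0,0,0,0,0.6],
    [0,0,0,0,0,0,0.6]
  ]
}}

```text
t: 18.02
tcp_pos: [0.4301, 0.3475, 0.0324]
ee_rot: [-3.141, -0.0, -0.148]
force: [-0.3, -0.2, 2.5]
finger_gap: 0.676
```

```bash
python3 - <<'E'
from h import *
s=ctrl.get_state(); print(s["tcp_pos"],s["ee_rot"],s["finger_gap"]*92,s["force"])
print(wor(0,53)); go(wor(0,53),.2,CY,s)
E
```

```text
[0.43008877 0.34754461 0.03240837] [-3.14118776e+00 -3.45096835e-04 -1.48018971e-01] 62.22066284809824 [-0.31317119 -0.16480403  2.5162282 ]
[0.5850726  0.09463561]
turn z 0.088 then shift cm [ 20.97  20.97 -16.76] r 0.593
```

Box gripped (62.2 mm). I lift it and carry it over the tray.

{"method": "drive_tool", "body": {
  "targets": [
    [0,0,-1,0,0,0,0.6],
    [0,0,-3,0,0,0,0.6],
    [0,0,-4,0,0,0,0.6],
    [0,0,-4,0,0,0,0.6],
    [0,0,-4,0,0,0,0.6],
    [0,0,-2,0,0,0,0.6],
    [0,0,0,0,0,0.088,0.6],
    [1,1,0,0,0,0,0.6],
    [2,2,0,0,0,0,0.6],
    [2.6,2.6,0,0,0,0,0.6],
    [2.8,2.8,0,0,0,0,0.6],
    [2.8,2.8,0,0,0,0,0.6],
    [2.8,2.8,0,0,0,0,0.6],
    [2.7,2.7,0,0,0,0,0.6],
    [2.2,2.2,0,0,0,0,0.6],
    [1.4,1.4,0,0,0,0,0.6],
    [0.6,0.6,0,0,0,0,0.6],
    [0,0,0,0,0,0,0.6]
  ]
}}

```text
t: 20.27
tcp_pos: [0.5841, 0.0953, 0.2117]
ee_rot: [-3.141, 0.001, -0.236]
force: [0.7, -0.0, -2.7]
finger_gap: 0.671
```

```bash
python3 - <<'E'
from h import *
i,W,s=cap("side","s3.png"); print(s["tcp_pos"],cad(s["tcp_pos"])*1000,s["ee_rot"],s["finger_gap"]*92,s["force"])
go(wor(0,53),.0475,CY,s)
print(eyes.capture("wrist")["hand_eye"].round(3) if 1 else 0)
cv2.imwrite("pics/s3c.png",cv2.resize(i[120:350,180:420,::-1],None,fx=2.5,fy=2.5))
E
```

```text
[0.58405287 0.0953464  0.2116699 ] [ -1.15749065  53.45309953 211.66990177] [-3.14145227e+00  7.47961123e-04 -2.35837824e-01] 61.719693394018165 [ 0.72390853 -0.02384306 -2.68968887]
turn z -0.0 then shift cm [ 0.12  0.05 16.42] r 0.593
[[ 1.     0.001  0.001  0.002]
 [-0.001  0.964  0.265 -0.075]
 [-0.    -0.265  0.964 -0.159]
 [ 0.     0.     0.     1.   ]]
```

View pics/s3c.png

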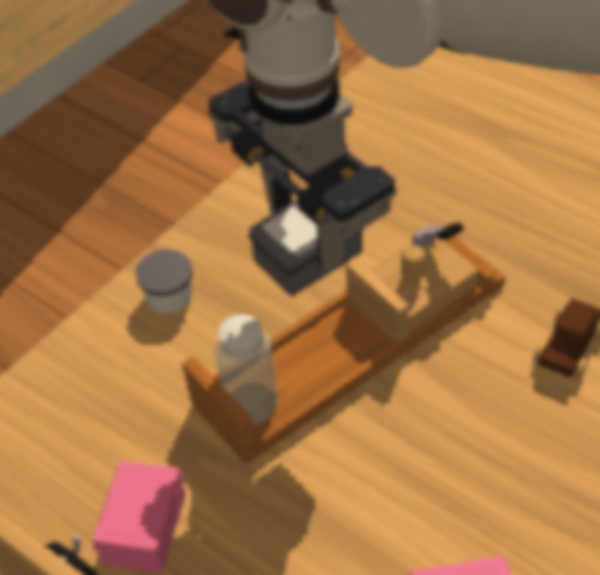

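The bottle stands at the end plate and the box is lined up over the gap. I lower it.

{"method": "drive_tool", "body": {
  "targets": [
    [0.1,0,2,0,0,0,0.6],
    [0,0,4,0,0,0,0.6],
    [0,0,4,0,0,0,0.6],
    [0,0,3,0,0,0,0.6],
    [0,0,1.8,0,0,0,0.6],
    [0,0,0.7,0,0,0,0.6],
    [0,0,0.3,0,0,0,0.6],
    [0,0,0.2,0,0,0,0.6],
    [0,0,0,0,0,0,0.6],
    [0,0,0,0,0,0,0.6]
  ]
}}

```text
t: 21.62
tcp_pos: [0.5857, 0.095, 0.0525]
ee_rot: [-3.141, -0.001, -0.236]
force: [0.5, 0.5, -1.6]
finger_gap: 0.678
```

```bash
python3 -c "
from h import *
s=ctrl.get_state();print(cad(s['tcp_pos'])*1000,s['finger_gap']*92,s['force'])"
```

```text
[ 0.49001341 53.51268636 52.51910927] 62.39819705659819 [ 0.5492152   0.52642675 -1.63612254]
```

{"method": "drive_tool", "body": {
  "targets": [
    [0,0,0.2,0,0,0,0.6],
    [0,0,0.15,0,0,0,0.6],
    [0,0,0.1,0,0,0,0.6],
    [0,0,0.1,0,0,0,0.6],
    [0,0,0,0,0,0,0.6]
  ]
}}

```text
t: 22.25
tcp_pos: [0.5852, 0.095, 0.0474]
ee_rot: [3.141, 0.0, -0.236]
force: [-4.7, -0.2, 5.1]
finger_gap: 0.67
```

Box is down with light contact. I release, lift and go to the knob.

{"method": "drive_tool", "body": {
  "targets": [
    [0,0,0,0,0,0,-0.6],
    [0,0,0,0,0,0,-0.8],
    [0,0,0,0,0,0,-0.8],
    [0,0,-1,0,0,0,-0.8],
    [0,0,-3,0,0,0,-0.8],
    [0,0,-4,0,0,0,-0.8],
    [0,0,-4,0,0,0,-0.6],
    [0,2,-1,0,0,0,-0.2],
    [0,4,0,0,0,0,-0.2],
    [0,4,0,0,0,0,-0.2],
    [0,2.9,0,0,0,0,-0.2],
    [0,1,0,0,0,0,-0.2],
    [0,0,0,0,0,0,-0.2],
    [0,0,0,0,0,0,-0.2]
  ]
}}

```text
t: 24.0
tcp_pos: [0.5527, -0.0393, 0.1762]
ee_rot: [-3.141, 0.0, -0.235]
force: [-0.0, -0.9, -0.4]
finger_gap: 0.599
```

```bash
python3 - <<'E'
from h import *
i,W,s=cap("wrist","w4.png"); print(cad(s["tcp_pos"])*1000,s["ee_rot"],s["finger_gap"])
go(wor(0,-85.5),.0655,CY,s)
Q=cad(W).reshape(-1,3); Q=Q[np.isfinite(Q).all(1)]*1000
k=Q[(Q[:,2]>80)&(Q[:,2]<92)&(abs(Q[:,0])<25)&(abs(Q[:,1]+85)<20)]; print("knob",len(k),np.percentile(k,[2,50,98],axis=0).round(1))
b=Q[(Q[:,2]>58)&(Q[:,2]<72)&(abs(Q[:,0])<45)&(abs(Q[:,1]-53)<60)]; print("box",len(b),cv2.minAreaRect(b[:,:2].astype(np.float32)))
E
```

```text
[ -0.18679713 -84.82498214 176.15580597] [-3.14122374e+00  4.14324638e-04 -2.35251359e-01] 0.5986310124981273
turn z 0.0 then shift cm [ 0.02  0.07 11.07] r 0.554
knob 1041 [[ -9.4 -96.   81.4]
 [  2.4 -83.9  85.2]
 [ 13.5 -73.   86.8]]
box 10370 ((2.1510181427001953, 40.99742889404297), (63.60201644897461, 66.76687622070312), 0.3141701817512512)
```

View pics/w4.png

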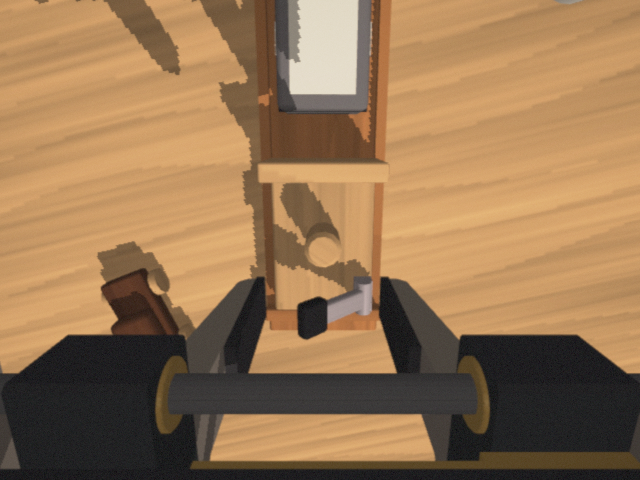

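The box lies straight in the tray at (322,50), the block is at its stop and the knob is at (323,245). I grip the knob.

{"method": "drive_tool", "body": {
  "targets": [
    [0,0.05,3,0,0,0,-0.2],
    [0,0,4,0,0,0,-0.2],
    [0,0,3,0,0,0,-0.2],
    [0,0,1.1,0,0,0,-0.2],
    [0,0,0,0,0,0,0.2],
    [0,0,0,0,0,0,1],
    [0,0,0,0,0,0,1],
    [0,0,0,0,0,0,1]
  ]
}}

```text
t: 25.05
tcp_pos: [0.5527, -0.0406, 0.0667]
ee_rot: [3.142, 0.0, -0.236]
force: [-3.7, 0.2, 5.9]
finger_gap: 0.274
```

{"method": "drive_tool", "body": {
  "targets": [
    [0,-0.8,0,0,0,0,1],
    [0,-0.8,0,0,0,0,1],
    [0,-0.8,0,0,0,0,1],
    [0,-0.6,0,0,0,0,1],
    [0,-0.5,0,0,0,0,1],
    [0,-0.3,0,0,0,0,1],
    [0,-0.2,0,0,0,0,1],
    [0,0,0,0,0,0,1]
  ]
}}

```text
t: 26.05
tcp_pos: [0.5618, -0.0025, 0.0667]
ee_rot: [3.14, 0.0, -0.236]
force: [-4.6, -3.1, 6.2]
finger_gap: 0.276
```

```bash
python3 -c "
from h import *
s=ctrl.get_state();print(cad(s['tcp_pos'])*1000,s['finger_gap']*92,rot(CY).T@s['force'][:2],s['force'])"
```

```text
[ 4.24975079e-02 -4.69073372e+01  6.66624014e+01] 25.39730241757205 [-3.7282467  -4.13310398] [-4.59008891 -3.14856408  6.21740477]
```

{"method": "drive_tool", "body": {
  "targets": [
    [0,-0.3,0,0,0,0,1],
    [0,-0.3,0,0,0,0,1],
    [0,-0.2,0,0,0,0,1],
    [0,0,0,0,0,0,1]
  ]
}}

```text
t: 26.55
tcp_pos: [0.5637, 0.0052, 0.0667]
ee_rot: [3.14, 0.0, -0.236]
force: [-4.2, -3.3, 6.7]
finger_gap: 0.271
```

{"method": "drive_tool", "body": {
  "targets": [
    [0,-0.15,0,0,0,0,1],
    [0,-0.1,0,0,0,0,1],
    [0,0,0,0,0,0,1]
  ]
}}

```text
t: 26.92
tcp_pos: [0.5641, 0.0071, 0.0667]
ee_rot: [3.139, 0.001, -0.236]
force: [-5.5, -4.5, 7.0]
finger_gap: 0.272
```

```bash
python3 -c "
from h import *
s=ctrl.get_state();print(cad(s['tcp_pos'])*1000,s['finger_gap']*92,rot(CY).T@s['force'][:2],s['force'])"
```

```text
[  0.06788647 -37.04309607  66.69219505] 24.97844693350893 [-4.33779372 -5.64015687] [-5.5346086  -4.47168105  6.97766224]
```

{"method": "drive_tool", "body": {
  "targets": [
    [0,-0.15,0,0,0,0,1],
    [0,-0.15,0,0,0,0,1],
    [0,0,0,0,0,0,1],
    [0,0,0,0,0,0,1]
  ]
}}

```text
t: 27.42
tcp_pos: [0.5642, 0.0076, 0.0667]
ee_rot: [3.134, 0.001, -0.235]
force: [-8.6, -14.4, 7.3]
finger_gap: 0.276
```

```bash
python3 - <<'E'
from h import *
s=ctrl.get_state();print(cad(s['tcp_pos'])*1000,s['finger_gap']*92,rot(CY).T@s['force'][:2],s['force'])
i,W,s=cap("side","s4.png"); i2,W2,s=cap("scene","sc4.png")
for w in(W,W2):
    q=cad(w.reshape(-1,3))*1000; q=q[np.isfinite(q).all(1)]
    f=q[(q[:,2]>69)&(q[:,2]<80)&(abs(q[:,0])<50)]
    for a,b in((-10,50),(160,195)):
        g=f[(f[:,1]>a)&(f[:,1]<b)]; print(len(g),np.percentile(g[:,1],[2,50,98]).round(1) if len(g) else 0)
a=cv2.resize(i[190:310,240:390,::-1],(500,400),interpolation=cv2.INTER_CUBIC)
b=cv2.resize(i2[210:300,290:390,::-1],(300,270)); c=np.zeros((400,800,3),np.uint8); c[:,:500]=a; c[:270,500:]=b
cv2.imwrite("pics/c4.png",c)
E
```

```text
[ 6.54345178e-02 -3.65339789e+01  6.66766272e+01] 25.409794681797806 [ -5.04102263 -16.04947631] [ -8.64841461 -14.42922464   7.33708048]
166 [ 9.1 17.  23.8]
246 [163.3 176.2 184.2]
148 [11.1 18.1 24.7]
207 [164.1 178.  185.9]
```

View pics/c4.png

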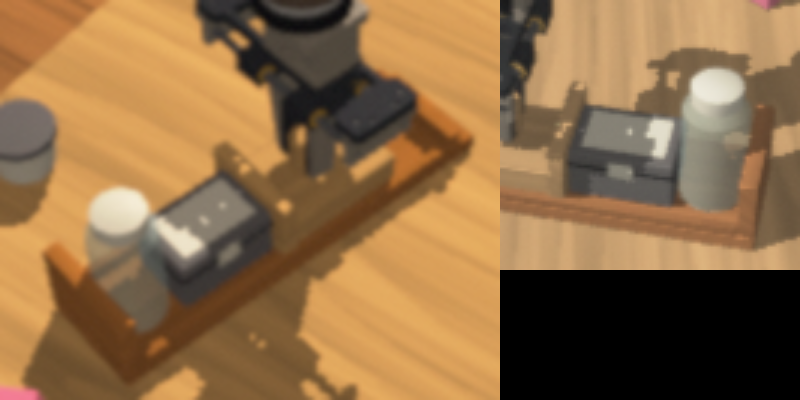

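Bottle, box and block are in contact with no visible gap: block travel is 49.5 mm against 49 expected, and force rose to 16 N. I release the knob, then go above the lever paddle with the fingers shut.

{"method": "drive_tool", "body": {
  "targets": [
    [0,0,0,0,0,0,-0.2],
    [0,0.3,0,0,0,0,-0.2],
    [0,0,0,0,0,0,-0.2],
    [0,0,-2,0,0,0,-0.2],
    [0,0,-4,0,0,0,-0.2],
    [0,0,-4,0,0,0,0],
    [0,0,-1,0,0,0,1],
    [-0.7,1.6,0,0,0,0,1],
    [-0.7,1.6,0,0,0,0,1],
    [-0.7,1.6,0,0,0,0,1],
    [0,0,0,0,0,0,1],
    [0,0,0,0,0,0,1]
  ]
}}

```text
t: 29.02
tcp_pos: [0.5327, -0.0333, 0.1752]
ee_rot: [-3.141, 0.0, -0.237]
force: [0.1, -0.5, -0.2]
finger_gap: 0.005
```

```bash
python3 - <<'E'
from h import *
i,W,s=cap("scene","sc5.png");print(cad(s['tcp_pos'])*1000,s['finger_gap']*92,s['force'])
w,W2,s=cap("side","s5.png")
for V in(W,W2):
    q=cad(V.reshape(-1,3))*1000; q=q[np.isfinite(q).all(1)]
    for a,b,n in((-10,50,'face'),(160,195,'end')):
        g=q[(q[:,2]>69)&(q[:,2]<80)&(abs(q[:,0])<50)&(q[:,1]>a)&(q[:,1]<b)]; print(n,len(g),np.percentile(g[:,1],[2,98]).round(1))
    g=q[(q[:,2]>60)&(q[:,2]<115)&(abs(q[:,0])<45)&(abs(q[:,1]+83)<20)]; print("lever",len(g),np.percentile(g,[2,50,98],axis=0).round(1).tolist() if len(g) else 0)
E
```

```text
[-21.04811448 -83.67330652 175.21587886] 0.4916286266950077 [ 0.05025502 -0.51239249 -0.22817451]
face 152 [10.9 24.8]
end 200 [164.2 186. ]
lever 208 [[-14.5, -93.1, 60.6], [6.0, -80.8, 83.0], [36.0, -68.9, 101.7]]
face 168 [ 8.4 27.6]
end 251 [163.2 184.1]
lever 98 [[-18.0, -93.9, 60.6], [-2.0, -78.3, 93.7], [36.6, -70.5, 103.3]]
```

The block stayed put (gap 145.6 mm). I press the lever down.

{"method": "drive_tool", "body": {
  "targets": [
    [0,-0.2,3,0,0,0,1],
    [0,0,2.5,0,0,0,1],
    [0,0,0.8,0,0,0,1],
    [0,0,0.6,0,0,0,1],
    [0,0,0.6,0,0,0,1],
    [0,0,0.6,0,0,0,1],
    [0,0,0.6,0,0,0,1],
    [0,0,0.5,0,0,0,1],
    [0,0,0.5,0,0,0,1],
    [0,0,0.3,0,0,0,1],
    [0,0,0,0,0,0,1]
  ]
}}

```text
t: 30.5
tcp_pos: [0.5344, -0.0315, 0.0763]
ee_rot: [3.142, -0.002, -0.236]
force: [0.2, 0.1, -0.2]
finger_gap: 0.001
```

{"method": "drive_tool", "body": {
  "targets": [
    [0,0,0.2,0,0,0,1],
    [0,0,0.15,0,0,0,1],
    [0,0,0,0,0,0,1]
  ]
}}

```text
t: 30.88
tcp_pos: [0.5343, -0.0316, 0.0735]
ee_rot: [3.141, -0.002, -0.236]
force: [-2.1, -0.0, 7.7]
finger_gap: 0.005
```

{"method": "drive_tool", "body": {
  "targets": [
    [0,0,0.15,0,0,0,1],
    [0,0,0.1,0,0,0,1],
    [0,0,0,0,0,0,1]
  ]
}}

```text
t: 31.25
tcp_pos: [0.5344, -0.0316, 0.073]
ee_rot: [3.141, -0.001, -0.236]
force: [-8.3, 1.8, 22.2]
finger_gap: 0.004
```

{"method": "drive_tool", "body": {
  "targets": [
    [0,0,-1,0,0,0,1],
    [0,0,-4,0,0,0,1],
    [0,0,-5,0,0,0,1],
    [0,3,-3,0,0,0,1],
    [0,5,0,0,0,0,1],
    [0,5,0,0,0,0,1],
    [0,5,0,0,0,0,1],
    [0,0,0,0,0,0,1]
  ]
}}

```text
t: 32.25
tcp_pos: [0.4905, -0.2092, 0.1995]
ee_rot: [3.141, -0.0, -0.241]
force: [-0.4, -0.0, 0.5]
finger_gap: 0.002
```

```bash
python3 - <<'E'
from h import *
i2,W,s=cap("scene","sc6.png"); i,W2,s=cap("side","s6.png")
for V in(W,W2):
    q=cad(V.reshape(-1,3))*1000; q=q[np.isfinite(q).all(1)]
    for a,b,n in((-10,50,'face'),(160,195,'end')):
        g=q[(q[:,2]>69)&(q[:,2]<80)&(abs(q[:,0])<50)&(q[:,1]>a)&(q[:,1]<b)]; print(n,len(g),np.percentile(g[:,1],[2,98]).round(1))
    g=q[(q[:,2]>52)&(q[:,2]<115)&(abs(q[:,0])<45)&(abs(q[:,1]+83)<20)]; print("lever",len(g),np.percentile(g,[2,50,98],axis=0).round(1).tolist())
a=cv2.resize(i[190:310,240:390,::-1],(500,400),interpolation=cv2.INTER_CUBIC)
b=cv2.resize(i2[200:350,220:400,::-1],(300,250),interpolation=cv2.INTER_CUBIC); c=np.zeros((400,800,3),np.uint8); c[:,:500]=a; c[:250,500:]=b
cv2.imwrite("pics/c6.png",c)
E
```

```text
face 149 [10.9 25.1]
end 204 [162.3 185.9]
lever 188 [[-30.7, -93.1, 52.6], [5.3, -80.7, 59.6], [37.6, -68.7, 64.8]]
face 166 [ 8.3 23.3]
end 248 [162.9 184. ]
lever 178 [[-31.7, -95.0, 54.5], [-0.7, -81.5, 60.8], [35.7, -70.2, 65.2]]
```

View pics/c6.png

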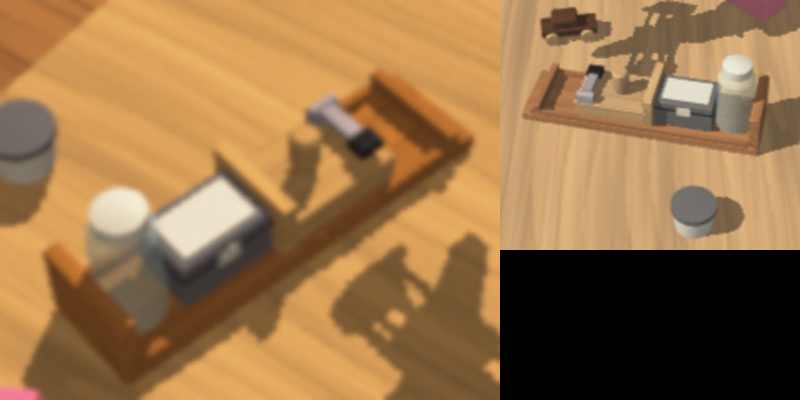

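The lever is flat (tops at about 60–65 mm), bottle, box and block touch, and the arm is clear. I hand in.

```bash
python3 -c "
from station import job; print(job.job_done())"
```

```text
the job is handed in; nothing more can be done
None
```

The caddy is set up as asked, in the order given, and I handed the job in at about 32 s of the 72 s allowed; no verdict was reported.

- **Block back:** I drew the block to its stop. The force rose with no further motion, and the depth images gave a 194.8 mm clear gap.
- **Loading:** I set the bottle upright against the end plate and laid the grey lunch box flat and lengthwise in the tray. Both were lowered until they touched before I let go.
- **Block up:** I slid the block up 49.5 mm (49 mm expected) until the push reached 16 N.
- **Lever:** I then pressed the clamp lever down, reaching 22 N at the fingertips.

In the last pictures the bottle stands upright, with no visible gap between plate, bottle, box and block. The lever lies flat (top at 60–65 mm) and the arm is clear of everything. The toy car and soother tub look unmoved, though I did not measure them again.

The cameras and the arm disagreed by about 1–2 mm on position, within the stated calibration. None of the checks failed.

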